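# Socket set back on its rail in order of size

### The arm

A 6-joint arm with a two-finger parallel gripper is mounted at the origin on a cart in front of the work surface, level with it; the furniture and walls round the work are solid. World frame = base frame: x ahead of the robot, y to its left, z up, the work surface at z = 0. Lengths are in m, angles in rad, forces in N, time in s.
With the tool pointing down it reaches from about 0.25 to 0.775 m from the base axis. Payload 4 kg.
Tool frame: the origin (TCP) lies at the very end of the fingers, on their centre line; the grasp point (between the pads) lies 19 mm behind it (r.tcp_to_grasp is the distance from the TCP to the grasp point, in m); y points along the fingers, z is the direction in which the jaws open and shut, and the axes are right-handed (so a half turn about y gives the same grasp; the last joint's range is limited). The gripper opens to 94 mm and grips with 3 to 60 N. Pads are 16 mm wide; open, the fingers measure 119 mm over their backs; the gripper's body (75 mm by 177 mm) begins 78 mm behind the grasp point.
Start: joints at [1.033, 0.087, 1.371, -0, 1.684, -0.103], TCP at [0.232, 0.499, 0.206] pointing down, gripper open.
Joint ranges: [-3.1, 3.1], [-0.76, 2.03], [0.27, 2.55], [-1.08, 4.22], [0.17, 2.65], [-2.57, 2.57]. Speed limits (rad/s): [2.79, 2.79, 3.14, 3.14, 3.14, 3.14].

### API

Orientations are given as a unit quaternion [w, x, y, z].
In Python, from cell import r gives the robot as it stands. The module is installed in compiled form; this text tells all that it offers.
- The arm moves only by the tool arm_command, never from a script. Its argument "commands" is a list of rows, each an object of numbers: "tx", "ty", "tz": the shift along the tool's x, y, z in mm; "yaw": the turn about the tool's y in degrees; "jaw": the opening in per cent of the stroke, from 0 (shut) to 100 (fully open). In form: [{"tx": .., "ty": .., "tz": .., "yaw": .., "jaw": ..}, ...]. A call has 1 to 20 rows; each row shifts and turns the pose as measured when the row begins, along the tool's axes as they then stand; what a row does not reach is not made up. A row lasts 1/12 s, in which the tool goes at most 41.7 mm and 7.16 degrees, less where a joint would pass 70% of its speed; a pose out of reach is approached as far as the arm can. A call is refused whole if a number of a shift passes 41.7 or a number of a turn 7.16, either way. A call with a gripper value outside its range is refused whole. The fingers move at their own pace and stop on an object; "grip_force" is the grip in N (left out, the last holds). Time passes only in rows, so rows that do not move let the fingers close. It gives the time, the measured TCP pose, the force and the opening at its end, in the units of the state.
- r.get_obs(): the state, without advancing time (a new reading comes with each control period).
- r.grab_frame(name): name is "scene" or "top" or "wrist"; returns a dict with "pixels" (420x560x3 uint8, red, green, blue), "range_z" (420x560 float32, m along the optical axis (not along the pixel's ray), 0 where there is no reading), "fx", "fy", "cx", "cy" (pixels), "view" (4x4, takes a point from world to camera coordinates). Camera axes: x right, y down, z forward; pixel columns grow to the right and rows downward; lengths in m; the calibration is good to about 2 mm. The wrist camera is an equidistant fisheye: a pixel r from the principal point sees the ray r / f radians off the axis. A picture is of the moment at which its call begins.
- r.sign_off(): hands the job in, once; it reports no verdict.
The state is a dict: "t": time; "joint_positions": joint angles; "joint_vel": joint speeds; "joint_torque": joint torques, N m; "tool_pos": TCP position; "tcp_rot": TCP orientation; "ft_force": force on the tool from outside, world axes, zero at the start; "torque": the same for the moment, N m; "gripper_width": finger opening in m.
Only numpy, scipy, OpenCV 4.12 (cv2) and the standard library are available. Lean on these libraries where they do the work, as an engineer would, in place of code of your own. Each camera call takes 0.05 s, during which the arm holds its last target. There are 200 camera calls.

### The job

Put the four loose steel sockets back on the socket rail in order of size, one standing upright in the middle of each rubber pad: the smallest goes on the pad next to the tall end plate and they grow pad by pad to the largest at the low end of the rail.

Things in the scene. Friction and masses are not known exactly. Their poses are not given: they have to be found in the camera images.
- socket_1: The smallest of four plain steel deep sockets: a round upright sleeve, 22 mm outside diameter, 46 mm tall, straight-sided, with a 13 mm hexagon mouth at the top. It starts standing upright on the bench, mouth up. Origin: centre of its underside; z up along its axis.
- socket_2: The second smallest of four plain steel deep sockets: a round upright sleeve, 30 mm outside diameter, 52 mm tall, straight-sided, with a 19 mm hexagon mouth at the top. It starts standing upright on the bench, mouth up. Origin: centre of its underside; z up along its axis.
- socket_3: The second largest of four plain steel deep sockets: a round upright sleeve, 38 mm outside diameter, 58 mm tall, straight-sided, with a 25 mm hexagon mouth at the top. It starts standing upright on the bench, mouth up. Origin: centre of its underside; z up along its axis.
- socket_4: The largest of four plain steel deep sockets: a round upright sleeve, 46 mm outside diameter, 66 mm tall, straight-sided, with a 32 mm hexagon mouth at the top. It starts standing upright on the bench, mouth up. Origin: centre of its underside; z up along its axis.
- pad_a: Round black rubber pad, 70 mm across, 3 mm thick, fixed: pad 1 of 4 along the rail from the robot's left (+y), pads 80 mm apart. The rail is a fixed flat aluminium strip on the bench, 80 x 400 x 8 mm. Origin: centre of the pad's underside, 8 mm above the bench (its top is 11 mm above it). y runs along the rail to the left, x across it, away from the robot.
- pad_b: Round black rubber pad, 70 mm across, 3 mm thick, fixed: pad 2 of 4 along the rail from the robot's left (+y), pads 80 mm apart. The rail is a fixed flat aluminium strip on the bench, 80 x 400 x 8 mm. Origin: centre of the pad's underside, 8 mm above the bench (its top is 11 mm above it). y runs along the rail to the left, x across it, away from the robot.
- pad_c: Round black rubber pad, 70 mm across, 3 mm thick, fixed: pad 3 of 4 along the rail from the robot's left (+y), pads 80 mm apart. The rail is a fixed flat aluminium strip on the bench, 80 x 400 x 8 mm. Origin: centre of the pad's underside, 8 mm above the bench (its top is 11 mm above it). y runs along the rail to the left, x across it, away from the robot.
- pad_d: Round black rubber pad, 70 mm across, 3 mm thick, fixed: pad 4 of 4 along the rail from the robot's left (+y), pads 80 mm apart. The rail is a fixed flat aluminium strip on the bench, 80 x 400 x 8 mm. Origin: centre of the pad's underside, 8 mm above the bench (its top is 11 mm above it). y runs along the rail to the left, x across it, away from the robot.
- end_plate: Tall dark steel plate standing across one end of the rail, fixed: 70 mm along x, 16 mm along y, 45 mm tall, 70 mm along the rail beyond the nearest pad's centre. It may be at either end; the other end has only a low aluminium block 10 mm high. Origin: centre of its underside, on the rail's top; axes as the pads'.
Mind the look-alikes: they are no part of the job. Leave any pink or yellow look-alike of the socket_1 alone. Leave any turquoise look-alike of the socket_3 alone.

How it is judged:
At the end, for the whole second after the job is handed in: Each socket stands upright (within 0.12 rad) on its own pad, its axis within 12 mm of the pad's centre, in order of size with the smallest on the pad next to the tall end plate and the largest on the farthest pad; all are released and at rest (((horizontal distance between end_plate and pad_a below 0.1 m and horizontal distance between socket_1 and pad_a below 0.012 m and horizontal distance between socket_2 and pad_b below 0.012 m and horizontal distance between socket_3 and pad_c below 0.012 m and horizontal distance between socket_4 and pad_d below 0.012 m) or (horizontal distance between end_plate and pad_d below 0.1 m and horizontal distance between socket_1 and pad_d below 0.012 m and horizontal distance between socket_2 and pad_c below 0.012 m and horizontal distance between socket_3 and pad_b below 0.012 m and horizontal distance between socket_4 and pad_a below 0.012 m)) and height (world z) of socket_1 between 0.006 and 0.016 m and angle between each of socket_1, socket_2, socket_3, socket_4's own z axis and vertical below 0.12 rad and linear speed of each of socket_1, socket_2, socket_3, socket_4 below 0.02 m/s and angular speed of each of socket_1, socket_2, socket_3, socket_4 below 0.2 rad/s and height (world z) of socket_2 between 0.006 and 0.016 m and height (world z) of socket_3 between 0.006 and 0.016 m and height (world z) of socket_4 between 0.006 and 0.016 m); the robot touches nothing.
It also fails if it takes over 104 s, if anything falls off the work surface, if the arm or the gripper's body presses on something with over 40 N, if the wrist force passes 120 N, or if a joint passes its speed limit or range.

## Working session

There is one attempt and no reset: what is moved stays moved. The work goes in short steps, Python scripts to look and compute and a tool call to move; the robot and the scene stay as the last step left them, time stands still between calls to the robot, and variables do not carry over. Pictures are saved under pics/ and viewed, about 12 in all and at most 16, crops included, and the job is handed in when it is done.

Besides the shell and the picture viewer there is one more tool, called after "Call:" as a command line: name --argument value ..., lists and objects as JSON in quotes. arm_command: Moves the arm, as the interface text tells. Its arguments: {"type":"object","properties":{"commands":{"type":"array","items":{"type":"object","properties":{"tx":{"type":"number"},"ty":{"type":"number"},"tz":{"type":"number"},"yaw":{"type":"number"},"jaw":{"type":"number"}}}},"grip_force":{"type":"number"}},"required":["commands"]}

```bash
mkdir -p pics; python3 - <<'E'
from cell import r
import cv2,numpy as np
o=r.get_obs(); print(o)
for n in("scene","top"):
    f=r.grab_frame(n); cv2.imwrite(f"pics/{n}0.png",f["pixels"][:,:,::-1]); np.savez(f"{n}0.npz",**f)
    print(n,f["fx"],f["cx"],f["cy"],np.linalg.inv(f["view"])[:3].round(3).tolist())
E
```

```text
{'t': 0.0, 'joint_positions': array([ 1.03292875e+00,  8.79153817e-02,  1.37226773e+00, -3.70055698e-05,
        1.68360115e+00, -1.03105763e-01]), 'joint_vel': array([ 0.00068624, -0.00162282, -0.0014959 , -0.00052985, -0.0011436 ,
        0.00077709]), 'joint_torque': array([-6.51257778e-05, -3.40171337e+01, -3.02436340e+01,  7.20215449e-02,
        3.28377122e-02, -1.59992674e-04]), 'tool_pos': array([0.2313863 , 0.49833979, 0.20431901]), 'tcp_rot': array([-0.68972528,  0.69120425, -0.15273687,  0.15227335]), 'ft_force': array([-0.72148581,  0.07727604, -1.34077386]), 'torque': array([-0.03698544,  0.01298968,  0.00622793]), 'gripper_width': 0.09376209937217396}
scene 521.5288314504917 284.53579164394984 209.0170787013417 [[0.609, -0.551, 0.571, -0.22], [-0.793, -0.418, 0.443, -0.56], [-0.005, -0.722, -0.692, 0.943]]
top 384.18549671289503 280.713672240041 212.39222558627023 [[0.002, -0.995, 0.101, 0.404], [-1.0, -0.004, -0.02, 0.026], [0.02, -0.101, -0.995, 1.048]]
```

View pics/top0.png

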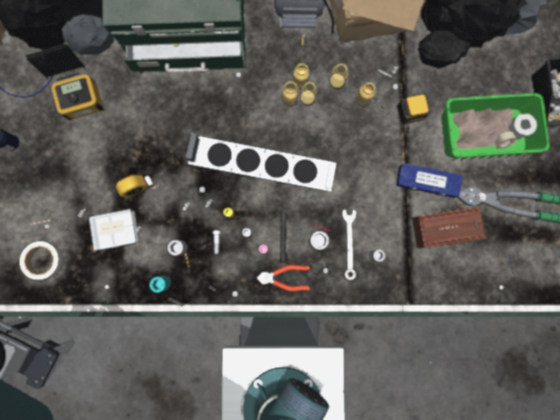

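View pics/scene0.png

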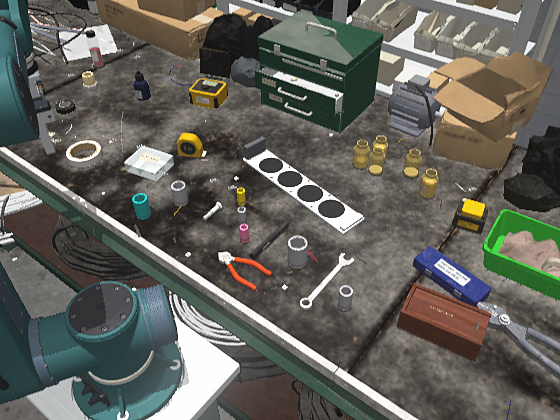

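The top view shows the steel sockets at about (247,232) smallest, (379,255) second, (176,247) third and (319,240) largest. The look-alikes are yellow (228,212), pink (263,249) and turquoise (158,284). The pads run from (220,154) to (305,171), with the tall plate at the left (+y) end. The scene view agrees: the plate is at (256,146) and socket_4 at (298,250).

```bash
cat > h.py <<'E'
import numpy as np,cv2
def cloud(f):
    z=f["range_z"];v,u=np.mgrid[:z.shape[0],:z.shape[1]]
    c=np.stack([(u-f["cx"])/f["fx"]*z,(v-f["cy"])/f["fy"]*z,z],-1)
    T=np.linalg.inv(f["view"]); p=c@T[:3,:3].T+T[:3,3]; p[z<=0]=np.nan; return p
def ray(f,u,v,h):
    T=np.linalg.inv(f["view"]); d=T[:3,:3]@[(u-f["cx"])/f["fx"],(v-f["cy"])/f["fy"],1]
    return T[:3,3]+d*(h-T[2,3])/d[2]
def proj(f,p):
    c=f["view"][:3,:3]@p+f["view"][:3,3]; return np.array([c[0]/c[2]*f["fx"]+f["cx"],c[1]/c[2]*f["fy"]+f["cy"]])
E
python3 - <<'E'
from h import *
T=dict(np.load("top0.npz"));S=dict(np.load("scene0.npz"))
pt,ps=cloud(T),cloud(S)
g={"s1":(247,232,.046),"s2":(379,255,.052),"s3":(176,247,.058),"s4":(319,240,.066),"yel":(228,212,.046),"pink":(263,249,.046),"turq":(158,284,.058)}
for k,(u,v,h) in g.items():
    w=ray(T,u,v,h)[:2]
    print(k,"ray",w.round(3),end=" ")
    for p in(pt,ps):
        q=p.reshape(-1,3);q=q[np.hypot(*(q[:,:2]-w).T)<.036]; q=q[q[:,2]>.02]
        zt=np.percentile(q[:,2],95); t=q[q[:,2]>zt-.006]
        (c,rad)=cv2.minEnclosingCircle(t[:,:2].astype(np.float32)); print("| z",zt.round(4),np.round(c,4),"r",round(rad,4),len(t),end=" ")
    print()
for n,f,b in(("top",T,(180,125,345,200)),("scene",S,(240,130,370,235))):
    x0,y0,x1,y1=b; px=f["pixels"].astype(int)
    m=((px.max(2)<60)).astype(np.uint8)[y0:y1,x0:x1]
    cs,_=cv2.findContours(m,cv2.RETR_EXTERNAL,cv2.CHAIN_APPROX_NONE)
    for c in cs:
        if cv2.contourArea(c)>100:
            (u,v),a,t=cv2.fitEllipse(c); u+=x0;v+=y0
            P=cloud(f)[int(v),int(u)]
            print(n,round(u,1),round(v,1),np.round(a,1),"plane",ray(f,u,v,.011).round(4),"depth z",P.round(4))
# bench height
for p in(pt,ps):
    q=p.reshape(-1,3); q=q[(q[:,0]>.25)&(q[:,0]<.45)&(abs(q[:,1])<.3)]; print("bench",np.nanmedian(q[:,2]))
E
```

```text
s1 ray [0.454 0.094] | z 0.0485 [0.4537 0.0967] r 0.0107 30 | z 0.0474 [0.454  0.0983] r 0.0128 40 
s2 ray [ 0.395 -0.249] | z 0.0545 [ 0.395 -0.248] r 0.0152 58 | z 0.0525 [ 0.3944 -0.2458] r 0.0159 94 
s3 ray [0.414 0.274] | z 0.0599 [0.4137 0.2767] r 0.0191 92 | z 0.0588 [0.4139 0.2787] r 0.0214 90 
s4 ray [ 0.433 -0.091] | z 0.068 [ 0.4326 -0.0911] r 0.0227 115 | z 0.0665 [ 0.4325 -0.0909] r 0.0245 151 
yel ray [0.506 0.144] | z 0.0474 [0.5062 0.1458] r 0.0108 33 | z 0.0466 [0.5055 0.1462] r 0.0138 36 
pink ray [0.41  0.052] | z 0.0486 [0.4103 0.0531] r 0.0106 30 | z 0.047 [0.4103 0.0537] r 0.0122 42 
turq ray [0.321 0.316] | z 0.0599 [0.3208 0.319 ] r 0.0187 97 | z 0.0595 [0.3178 0.3204] r 0.0208 89 
top 215.7 182.7 [30.2 51.5] plane [0.5896 0.183  0.011 ] depth z [ 5.935e-01  1.866e-01 -3.000e-04]
top 304.8 170.8 [19.5 20. ] plane [ 0.6241 -0.0603  0.011 ] depth z [ 0.6257 -0.0579  0.0139]
top 276.3 165.4 [19.5 20. ] plane [0.6387 0.0181 0.011 ] depth z [0.6397 0.0188 0.0115]
top 247.8 159.8 [19.5 20. ] plane [0.6537 0.0964 0.011 ] depth z [0.6552 0.0983 0.0145]
top 219.2 154.4 [19.5 20.2] plane [0.6683 0.1748 0.011 ] depth z [0.6701 0.1759 0.0084]
scene 331.0 208.4 [16.8 25. ] plane [ 0.6234 -0.058   0.011 ] depth z [ 0.6229 -0.0552  0.0112]
scene 309.8 193.1 [15.8 24.3] plane [0.6384 0.0201 0.011 ] depth z [0.6392 0.0231 0.0091]
scene 289.5 178.6 [14.6 23.2] plane [0.6531 0.0992 0.011 ] depth z [0.656  0.103  0.0093]
scene 254.8 183.5 [27.7 40. ] plane [0.5798 0.1623 0.011 ] depth z [ 0.5902  0.1744 -0.0009]
scene 270.4 165.0 [13.8 22.8] plane [0.668  0.1781 0.011 ] depth z [0.6728 0.1836 0.0088]
scene 254.0 149.4 [10.7 26.4] plane [0.6955 0.2619 0.011 ] depth z [0.6676 0.2405 0.0392]
bench 0.00044448729187851477
bench -0.0011007718634639119
```

```bash
cat > go.py <<'E'
import sys,numpy as np
from scipy.spatial.transform import Rotation as R
from cell import r
def go(x,y,z,ang=-10.6):
    "shift left to do in tool axes (mm) and yaw (deg); ang: world direction of the jaw axis (mod 180)"
    o=r.get_obs();q=o["tcp_rot"];M=R.from_quat([*q[1:],q[0]]).as_matrix()
    d=M.T@(np.array([x,y,z])-o["tool_pos"])*1000
    a=np.degrees(np.arctan2(M[1,2],M[0,2])); e=-((ang-a+90)%180-90) # tool y down: yaw + turns clockwise
    print("t",round(o["t"],2),"pos",o["tool_pos"].round(4),"y",M[:,1].round(3),"tx ty tz",d.round(1),"yaw",round(e,1),"jaw ang",round(a,1),"w",round(o["gripper_width"],4),"F",o["ft_force"].round(1),"j6",o["joint_positions"][5].round(2))
if __name__=="__main__": go(*map(float,sys.argv[1:]))
E
python3 go.py .414 .2775 .15
```

```text
t 0.1 pos [0.2314 0.4984 0.2044] y [-0.001 -0.002 -1.   ] tx ty tz [ 258.6   54.6 -123.3] yaw 75.7 jaw ang 65.1 w 0.0937 F [ 0.6  1.  -0.7] j6 -0.1
```

Call:
arm_command --commands '[{"yaw":7},{"yaw":7},{"yaw":7},{"yaw":7},{"yaw":7},{"yaw":7},{"yaw":7},{"yaw":7},{"yaw":7},{"yaw":7},{"yaw":5.7},{}]'

```text
validation failed for argument at $.co...
```

```bash
python3 go.py .414 .2775 .12
```

```text
t 0.1 pos [0.2314 0.4984 0.2044] y [-0.001 -0.002 -1.   ] tx ty tz [ 258.7   84.6 -123.3] yaw 75.7 jaw ang 65.1 w 0.0937 F [ 0.6  1.  -0.7] j6 -0.1
```

Call:
arm_command --commands '[{"tx":0,"ty":0,"tz":0,"yaw":7,"jaw":100},{"tx":0,"ty":0,"tz":0,"yaw":7,"jaw":100},{"tx":0,"ty":0,"tz":0,"yaw":7,"jaw":100},{"tx":0,"ty":0,"tz":0,"yaw":7,"jaw":100},{"tx":0,"ty":0,"tz":0,"yaw":7,"jaw":100},{"tx":0,"ty":0,"tz":0,"yaw":7,"jaw":100},{"tx":0,"ty":0,"tz":0,"yaw":7,"jaw":100},{"tx":0,"ty":0,"tz":0,"yaw":7,"jaw":100},{"tx":0,"ty":0,"tz":0,"yaw":7,"jaw":100},{"tx":0,"ty":0,"tz":0,"yaw":7,"jaw":100},{"tx":0,"ty":0,"tz":0,"yaw":5.7,"jaw":100},{"tx":0,"ty":0,"tz":0,"yaw":0,"jaw":100}]' --grip_force 20

```text
t: 1.1
tool_pos: [0.2292, 0.4947, 0.1955]
tcp_rot: [-0.435, 0.447, -0.55, 0.555]
ft_force: [0.1, 0.6, -0.1]
gripper_width: 0.094
```

```bash
python3 go.py .414 .2775 .12
```

```text
t 1.1 pos [0.2292 0.4947 0.1955] y [-0.01  -0.016 -1.   ] tx ty tz [169.4  77.3 228.8] yaw -2.2 jaw ang -12.8 w 0.094 F [ 0.1  0.6 -0.1] j6 1.26
```

Call:
arm_command --commands '[{"tx":23,"ty":8,"tz":31,"yaw":-2,"jaw":100},{"tx":23,"ty":8,"tz":31,"yaw":0,"jaw":100},{"tx":23,"ty":8,"tz":31,"yaw":0,"jaw":100},{"tx":23,"ty":8,"tz":31,"yaw":0,"jaw":100},{"tx":23,"ty":8,"tz":31,"yaw":0,"jaw":100},{"tx":23,"ty":8,"tz":31,"yaw":0,"jaw":100},{"tx":23,"ty":8,"tz":31,"yaw":0,"jaw":100},{"tx":0,"ty":0,"tz":0,"yaw":0,"jaw":100},{"tx":0,"ty":0,"tz":0,"yaw":0,"jaw":100}]'

```text
t: 1.85
tool_pos: [0.4174, 0.2888, 0.1342]
tcp_rot: [-0.452, 0.468, -0.536, 0.538]
ft_force: [0.6, -0.8, 0.8]
gripper_width: 0.094
```

```bash
python3 go.py .414 .2775 .12; python3 - <<'E'
from cell import r
import cv2,numpy as np
f=r.grab_frame("wrist"); cv2.imwrite("pics/w1.png",f["pixels"][:,:,::-1])
print(f["fx"],f["cx"],f["cy"],np.linalg.inv(f["view"])[:3].round(3).tolist())
E
```

```text
t 1.85 pos [0.4174 0.2888 0.1342] y [-0.014 -0.017 -1.   ] tx ty tz [11.4 14.4 -1.5] yaw 1.7 jaw ang -8.9 w 0.094 F [ 0.6 -0.8  0.8] j6 0.65
325.19226210127806 283.71842165597917 210.88111467547307 [[0.988, -0.146, -0.053, 0.43], [-0.155, -0.953, -0.262, 0.363], [-0.012, 0.267, -0.964, 0.313]]
```

View pics/w1.png

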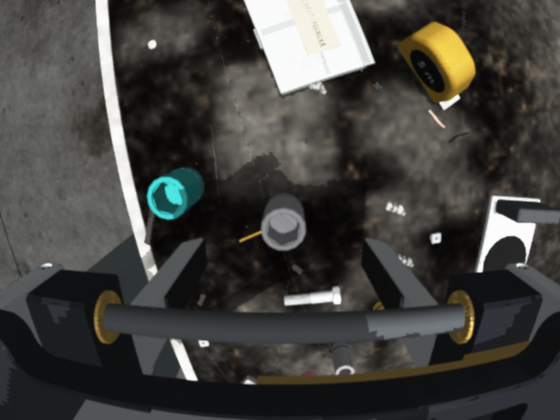

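The wrist view shows socket_3 with its rim at about (287,229), between the open fingers. The turquoise look-alike is clear at (170,195).

```bash
cat >> h.py <<'E'
def wray(f,u,v,h):
    x,y=(u-f["cx"]),(v-f["cy"]);rr=np.hypot(x,y);t=rr/f["fx"]
    d=np.array([x/rr*np.sin(t),y/rr*np.sin(t),np.cos(t)]);T=np.linalg.inv(f["view"]);d=T[:3,:3]@d
    return (T[:3,3]+d*(h-T[2,3])/d[2]).round(4)
E
python3 - <<'E'
from h import *;from cell import r
f=r.grab_frame("wrist");print(wray(f,287,229,.058))
E
```

```text
[0.4166 0.2776 0.058 ]
```

Call:
arm_command --commands '[{"tx":11,"ty":20,"tz":-2,"yaw":1.5,"jaw":100},{"tx":0,"ty":0,"tz":0,"yaw":0,"jaw":100},{"tx":0,"ty":0,"tz":0,"yaw":0,"jaw":100}]'

```text
t: 2.2
tool_pos: [0.4109, 0.2829, 0.1159]
tcp_rot: [-0.449, 0.462, -0.54, 0.542]
ft_force: [0.5, 0.8, -0.9]
gripper_width: 0.094
```

```bash
python3 go.py .414 .2775 .026
```

```text
t 2.2 pos [0.4109 0.2829 0.1159] y [-0.012 -0.014 -1.   ] tx ty tz [ 3.3 89.9  4.8] yaw 0.8 jaw ang -9.8 w 0.094 F [ 0.5  0.8 -0.9] j6 0.67
```

Call:
arm_command --commands '[{"tx":3,"ty":30,"tz":4,"yaw":1,"jaw":100},{"tx":1,"ty":30,"tz":1,"yaw":0,"jaw":100},{"tx":0,"ty":28,"tz":0,"yaw":0,"jaw":100},{"tx":0,"ty":0,"tz":0,"yaw":0,"jaw":100},{"tx":0,"ty":0,"tz":0,"yaw":0,"jaw":100}]'

```text
t: 2.62
tool_pos: [0.4165, 0.2866, 0.034]
tcp_rot: [-0.454, 0.455, -0.54, 0.543]
ft_force: [0.8, -0.3, 0.7]
gripper_width: 0.0941
```

```bash
python3 go.py .414 .2775 .026
```

```text
t 2.62 pos [0.4165 0.2866 0.034 ] y [ 0.001 -0.005 -1.   ] tx ty tz [ 9.4  8.1 -0.9] yaw 0.6 jaw ang -10.0 w 0.0941 F [ 0.8 -0.3  0.7] j6 0.67
```

Call:
arm_command --commands '[{"tx":10,"ty":6,"tz":-1,"yaw":0,"jaw":100},{"tx":0,"ty":0,"tz":0,"yaw":0,"jaw":100},{"tx":0,"ty":0,"tz":0,"yaw":0,"jaw":100}]'

```text
t: 2.87
tool_pos: [0.4156, 0.2793, 0.0328]
tcp_rot: [-0.457, 0.454, -0.539, 0.542]
ft_force: [-0.5, -0.4, -0.5]
gripper_width: 0.094
```

```bash
python3 go.py .4145 .2776 .026
```

```text
t 2.87 pos [0.4156 0.2793 0.0328] y [ 0.007 -0.001 -1.   ] tx ty tz [ 1.9  6.8 -0.8] yaw 0.9 jaw ang -9.7 w 0.094 F [-0.5 -0.4 -0.5] j6 0.65
```

Good. I'll nudge 4 mm lower and close.

Call:
arm_command --commands '[{"tx":2,"ty":6,"tz":-1,"yaw":0,"jaw":60},{"tx":0,"ty":0,"tz":0,"yaw":0,"jaw":30},{"tx":0,"ty":0,"tz":0,"yaw":0,"jaw":20},{"tx":0,"ty":0,"tz":0,"yaw":0,"jaw":20},{"tx":0,"ty":0,"tz":0,"yaw":0,"jaw":20},{"tx":0,"ty":0,"tz":0,"yaw":0,"jaw":20},{"tx":0,"ty":0,"tz":0,"yaw":0,"jaw":20}]' --grip_force 25

```text
t: 3.45
tool_pos: [0.4172, 0.2787, 0.0312]
tcp_rot: [-0.461, 0.451, -0.538, 0.543]
ft_force: [0.9, -0.3, -0.2]
gripper_width: 0.0509
```

```bash
python3 go.py .6385 .019 .15
```

```text
t 3.45 pos [0.4172 0.2787 0.0312] y [ 0.015  0.004 -1.   ] tx ty tz [ 217.7 -116.4  263.8] yaw 0.8 jaw ang -9.8 w 0.0509 F [ 0.9 -0.3 -0.2] j6 0.65
```

Call:
arm_command --commands '[{"tx":0,"ty":0,"tz":0,"yaw":0,"jaw":20},{"tx":0,"ty":0,"tz":0,"yaw":0,"jaw":20},{"tx":0,"ty":0,"tz":0,"yaw":0,"jaw":20},{"tx":0,"ty":0,"tz":0,"yaw":0,"jaw":20},{"tx":0,"ty":-30,"tz":0,"yaw":0,"jaw":20},{"tx":0,"ty":-30,"tz":0,"yaw":0,"jaw":20},{"tx":0,"ty":-30,"tz":0,"yaw":0,"jaw":20},{"tx":0,"ty":-30,"tz":0,"yaw":0,"jaw":20},{"tx":0,"ty":0,"tz":0,"yaw":0,"jaw":20}]'

```text
t: 4.2
tool_pos: [0.4114, 0.276, 0.1485]
tcp_rot: [-0.455, 0.456, -0.539, 0.542]
ft_force: [0.2, 0.5, -0.7]
gripper_width: 0.0358
```

```bash
python3 go.py .6385 .019 .14
```

```text
t 4.2 pos [0.4114 0.276  0.1485] y [ 0.001 -0.004 -1.   ] tx ty tz [214.7   9.7 267.4] yaw 0.8 jaw ang -9.8 w 0.0358 F [ 0.2  0.5 -0.7] j6 0.65
```

```bash
python3 go.py .6385 .019 .14; python3 - <<'E'
from cell import r
import cv2
f=r.grab_frame("wrist"); cv2.imwrite("pics/w2.png",f["pixels"][:,:,::-1])
E
```

```text
t 4.2 pos [0.4114 0.276  0.1485] y [ 0.001 -0.004 -1.   ] tx ty tz [214.7   9.7 267.4] yaw 0.8 jaw ang -9.8 w 0.0358 F [ 0.2  0.5 -0.7] j6 0.65
```

View pics/w2.png

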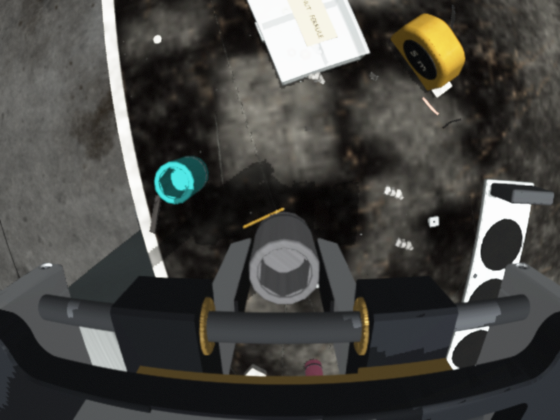

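The wrist view shows socket_3 held between the fingers, with its rim at (285,270). Carrying it to pad c.

Call:
arm_command --commands '[{"tx":24,"ty":0,"tz":30,"yaw":0,"jaw":20},{"tx":24,"ty":0,"tz":30,"yaw":0,"jaw":20},{"tx":24,"ty":0,"tz":30,"yaw":0,"jaw":20},{"tx":24,"ty":0,"tz":30,"yaw":0,"jaw":20},{"tx":24,"ty":0,"tz":30,"yaw":0,"jaw":20},{"tx":24,"ty":0,"tz":30,"yaw":0,"jaw":20},{"tx":24,"ty":0,"tz":30,"yaw":0,"jaw":20},{"tx":24,"ty":0,"tz":30,"yaw":0,"jaw":20},{"tx":18,"ty":0,"tz":22,"yaw":0,"jaw":20},{"tx":0,"ty":0,"tz":0,"yaw":0,"jaw":20},{"tx":0,"ty":0,"tz":0,"yaw":0,"jaw":20}]'

```text
t: 5.17
tool_pos: [0.63, 0.0132, 0.1103]
tcp_rot: [0.443, -0.472, 0.547, -0.531]
ft_force: [-1.2, 0.3, -3.0]
gripper_width: 0.0359
```

```bash
python3 go.py .6385 .019 .042; python3 - <<'E'
from cell import r
import cv2
f=r.grab_frame("wrist"); cv2.imwrite("pics/w3.png",f["pixels"][:,:,::-1])
E
```

```text
t 5.17 pos [0.63   0.0132 0.1103] y [-0.046 -0.008 -0.999] tx ty tz [-8.2 67.7 10.4] yaw 1.2 jaw ang -9.4 w 0.0359 F [-1.2  0.3 -3. ] j6 0.1
```

View pics/w3.png

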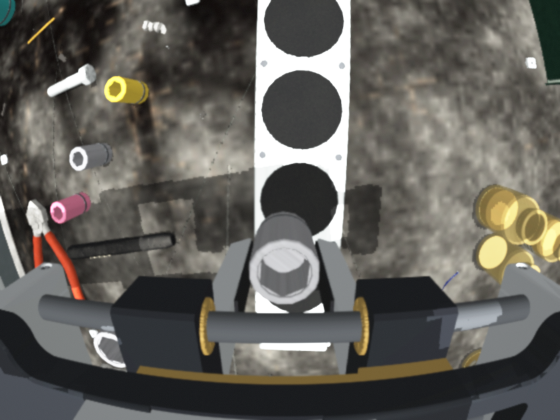

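The wrist view shows the held socket at (285,268), over pad c and short of its centre, with pads a and b at (303,22) and (302,108). The tool is tilted 2.6° and z sagged 38 mm on the outward move. Next I'll correct the position and descend.

Call:
arm_command --commands '[{"tx":-8,"ty":15,"tz":10,"yaw":1,"jaw":20},{"tx":0,"ty":25,"tz":0,"yaw":0,"jaw":20},{"tx":0,"ty":10,"tz":0,"yaw":0,"jaw":20},{"tx":0,"ty":0,"tz":0,"yaw":0,"jaw":20},{"tx":0,"ty":0,"tz":0,"yaw":0,"jaw":20}]'

```text
t: 5.63
tool_pos: [0.6331, 0.024, 0.0531]
tcp_rot: [0.437, -0.47, 0.552, -0.531]
ft_force: [-0.1, 1.0, -2.1]
gripper_width: 0.0359
```

```bash
python3 go.py .639 .019 .042
```

```text
t 5.63 pos [0.6331 0.024  0.0531] y [-0.055 -0.007 -0.998] tx ty tz [ 3.7 10.8  7.3] yaw 0.5 jaw ang -10.1 w 0.0359 F [-0.1  1.  -2.1] j6 0.13
```

Call:
arm_command --commands '[{"tx":4,"ty":2,"tz":8,"yaw":0,"jaw":20},{"tx":0,"ty":0,"tz":0,"yaw":0,"jaw":20},{"tx":0,"ty":0,"tz":0,"yaw":0,"jaw":20}]'

```text
t: 5.88
tool_pos: [0.6408, 0.0198, 0.053]
tcp_rot: [0.439, -0.47, 0.551, -0.531]
ft_force: [-0.3, -0.0, -1.2]
gripper_width: 0.036
```

```bash
python3 go.py .639 .019 .042
```

```text
t 5.88 pos [0.6408 0.0198 0.053 ] y [-0.052 -0.007 -0.999] tx ty tz [ 1.  11.1 -1.1] yaw 0.6 jaw ang -10.0 w 0.036 F [-0.3 -0.  -1.2] j6 0.12
```

Call:
arm_command --commands '[{"tx":1,"ty":5,"tz":0,"yaw":0,"jaw":20},{"tx":0,"ty":4,"tz":0,"yaw":0,"jaw":20},{"tx":0,"ty":0,"tz":0,"yaw":0,"jaw":20},{"tx":0,"ty":0,"tz":0,"yaw":0,"jaw":20}]'

```text
t: 6.22
tool_pos: [0.6424, 0.0182, 0.0467]
tcp_rot: [0.44, -0.469, 0.55, -0.533]
ft_force: [0.4, 0.1, -1.7]
gripper_width: 0.0359
```

```bash
python3 go.py .639 .019 .042
```

```text
t 6.22 pos [0.6424 0.0182 0.0467] y [-0.046 -0.007 -0.999] tx ty tz [-0.3  4.8 -3.2] yaw 0.6 jaw ang -10.0 w 0.0359 F [ 0.4  0.1 -1.7] j6 0.12
```

Call:
arm_command --commands '[{"tx":0,"ty":4,"tz":-2,"yaw":0,"jaw":20},{"tx":0,"ty":2,"tz":-1,"yaw":0,"jaw":20},{"tx":0,"ty":1,"tz":0,"yaw":0,"jaw":20},{"tx":0,"ty":0,"tz":0,"yaw":0,"jaw":20}]'

```text
t: 6.55
tool_pos: [0.6405, 0.0184, 0.043]
tcp_rot: [0.442, -0.467, 0.549, -0.535]
ft_force: [0.0, 0.0, -2.3]
gripper_width: 0.0364
```

```bash
python3 go.py .639 .019 .042
```

```text
t 6.55 pos [0.6405 0.0184 0.043 ] y [-0.04  -0.008 -0.999] tx ty tz [-0.4  1.1 -1.6] yaw 0.6 jaw ang -10.0 w 0.0364 F [ 0.   0.  -2.3] j6 0.12
```

Call:
arm_command --commands '[{"tx":0,"ty":1,"tz":0,"yaw":0,"jaw":42},{"tx":0,"ty":0,"tz":0,"yaw":0,"jaw":46},{"tx":0,"ty":0,"tz":0,"yaw":0,"jaw":85},{"tx":0,"ty":0,"tz":0,"yaw":0,"jaw":85},{"tx":0,"ty":0,"tz":0,"yaw":0,"jaw":85},{"tx":0,"ty":0,"tz":0,"yaw":0,"jaw":85},{"tx":0,"ty":0,"tz":0,"yaw":0,"jaw":85},{"tx":0,"ty":0,"tz":0,"yaw":0,"jaw":85},{"tx":0,"ty":-25,"tz":0,"yaw":0,"jaw":85},{"tx":0,"ty":-25,"tz":0,"yaw":0,"jaw":85},{"tx":0,"ty":-30,"tz":0,"yaw":0,"jaw":85},{"tx":0,"ty":-30,"tz":0,"yaw":0,"jaw":85},{"tx":0,"ty":0,"tz":0,"yaw":0,"jaw":85}]'

```text
t: 7.63
tool_pos: [0.6428, 0.0195, 0.1513]
tcp_rot: [0.439, -0.469, 0.551, -0.532]
ft_force: [0.2, 0.1, 1.8]
gripper_width: 0.0799
```

```bash
python3 go.py .4325 -.091 .12; python3 - <<'E'
from cell import r
import cv2
f=r.grab_frame("scene"); cv2.imwrite("pics/s2.png",cv2.resize(f["pixels"][110:330,180:480,::-1],None,fx=2,fy=2))
E
```

```text
t 7.63 pos [0.6428 0.0195 0.1513] y [-0.05  -0.007 -0.999] tx ty tz [ 144.7   42.5 -186.2] yaw 0.6 jaw ang -10.0 w 0.0799 F [0.2 0.1 1.8] j6 0.12
```

View pics/s2.png

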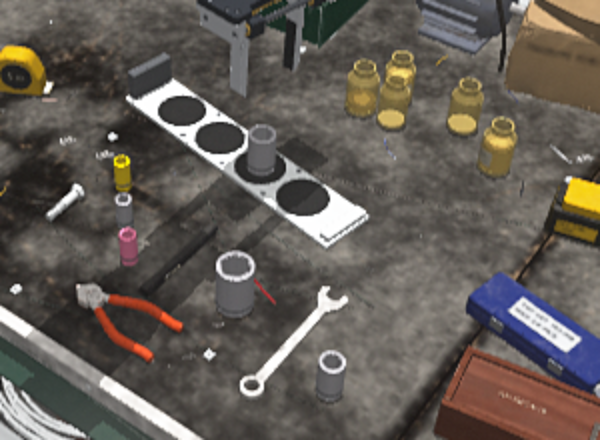

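The scene crop shows socket_3 upright and well centred on the third pad at (262,150). Next is socket_4.

Call:
arm_command --commands '[{"tx":24,"ty":0,"tz":-31,"yaw":0.6,"jaw":100},{"tx":24,"ty":0,"tz":-31,"yaw":0,"jaw":100},{"tx":24,"ty":0,"tz":-31,"yaw":0,"jaw":100},{"tx":24,"ty":0,"tz":-31,"yaw":0,"jaw":100},{"tx":24,"ty":0,"tz":-31,"yaw":0,"jaw":100},{"tx":22,"ty":0,"tz":-28,"yaw":0,"jaw":100},{"tx":0,"ty":0,"tz":0,"yaw":0,"jaw":100},{"tx":0,"ty":0,"tz":0,"yaw":0,"jaw":100}]'

```text
t: 8.35
tool_pos: [0.4229, -0.0882, 0.1425]
tcp_rot: [0.43, -0.474, 0.56, -0.526]
ft_force: [-0.4, 0.0, 0.5]
gripper_width: 0.094
```

```bash
python3 go.py .4325 -.091 .1
```

```text
t 8.35 pos [ 0.4229 -0.0882  0.1425] y [-0.078 -0.003 -0.997] tx ty tz [ 0.3 41.6 13.2] yaw 0.1 jaw ang -10.5 w 0.094 F [-0.4  0.   0.5] j6 -0.13
```

Call:
arm_command --commands '[{"tx":0,"ty":20,"tz":13,"yaw":0,"jaw":100},{"tx":0,"ty":15,"tz":0,"yaw":0,"jaw":100},{"tx":0,"ty":0,"tz":0,"yaw":0,"jaw":100},{"tx":0,"ty":0,"tz":0,"yaw":0,"jaw":100},{"tx":0,"ty":0,"tz":0,"yaw":0,"jaw":100},{"tx":0,"ty":0,"tz":0,"yaw":0,"jaw":100}]'

```text
t: 8.85
tool_pos: [0.436, -0.0887, 0.1034]
tcp_rot: [0.431, -0.474, 0.56, -0.525]
ft_force: [0.1, -0.2, 0.4]
gripper_width: 0.0939
```

```bash
python3 go.py .4325 -.091 .033;python3 - <<'E'
from cell import r
import cv2
f=r.grab_frame("wrist"); cv2.imwrite("pics/w4.png",f["pixels"][:,:,::-1])
E
```

```text
t 8.85 pos [ 0.436  -0.0887  0.1034] y [-0.079 -0.001 -0.997] tx ty tz [ 1.8 70.5  2.4] yaw 0.2 jaw ang -10.4 w 0.0939 F [ 0.1 -0.2  0.4] j6 -0.13
```

View pics/w4.png

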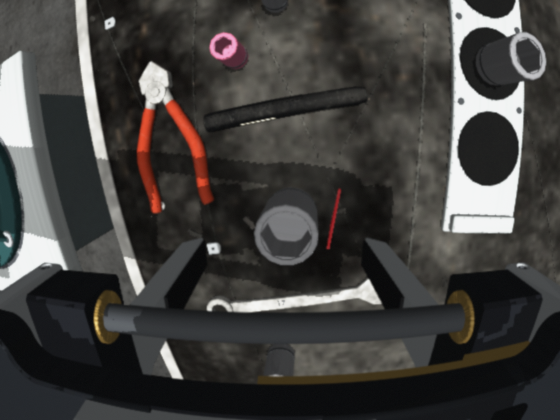

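The wrist view shows socket_4 with its rim at (287,234), centred between the fingers. The tool tilt has grown to 0.079 rad, so I'll test how it responds to holding before I grasp.

Call:
arm_command --commands '[{"tx":0,"ty":0,"tz":0,"yaw":0,"jaw":100},{"tx":0,"ty":0,"tz":0,"yaw":0,"jaw":100},{"tx":0,"ty":0,"tz":0,"yaw":0,"jaw":100},{"tx":0,"ty":0,"tz":0,"yaw":0,"jaw":100},{"tx":0,"ty":0,"tz":0,"yaw":0,"jaw":100},{"tx":0,"ty":0,"tz":0,"yaw":0,"jaw":100}]'

```text
t: 9.4
tool_pos: [0.438, -0.0889, 0.1063]
tcp_rot: [0.432, -0.473, 0.558, -0.527]
ft_force: [0.3, 0.7, -0.1]
gripper_width: 0.0941
```

```bash
python3 go.py .4325 -.091 .033;python3 - <<'E'
from cell import r
from h import *
f=r.grab_frame("wrist");print(wray(f,287,234,.066))
E
```

```text
t 9.4 pos [ 0.438  -0.0889  0.1063] y [-0.073 -0.002 -0.997] tx ty tz [ 1.9 73.5  0.2] yaw 0.3 jaw ang -10.3 w 0.0941 F [ 0.3  0.7 -0.1] j6 -0.13
[ 0.4362 -0.0912  0.066 ]
```

Call:
arm_command --commands '[{"tx":0,"ty":5,"tz":0,"yaw":0,"jaw":100},{"tx":0,"ty":5,"tz":0,"yaw":0,"jaw":100},{"tx":0,"ty":5,"tz":0,"yaw":0,"jaw":100},{"tx":0,"ty":5,"tz":0,"yaw":0,"jaw":100},{"tx":0,"ty":5,"tz":0,"yaw":0,"jaw":100},{"tx":0,"ty":5,"tz":0,"yaw":0,"jaw":100}]'

```text
t: 9.95
tool_pos: [0.4358, -0.0891, 0.0739]
tcp_rot: [0.433, -0.473, 0.558, -0.527]
ft_force: [-0.1, 0.3, 0.2]
gripper_width: 0.0942
```

```bash
python3 go.py .4325 -.091 .033
```

```text
t 9.95 pos [ 0.4358 -0.0891  0.0739] y [-0.072 -0.003 -0.997] tx ty tz [ 1.8 41.1 -0. ] yaw 0.2 jaw ang -10.4 w 0.0942 F [-0.1  0.3  0.2] j6 -0.13
```

Call:
arm_command --commands '[{"tx":0,"ty":0,"tz":0,"yaw":0,"jaw":100},{"tx":0,"ty":0,"tz":0,"yaw":0,"jaw":100},{"tx":0,"ty":0,"tz":0,"yaw":0,"jaw":100},{"tx":0,"ty":0,"tz":0,"yaw":0,"jaw":100},{"tx":0,"ty":0,"tz":0,"yaw":0,"jaw":100},{"tx":0,"ty":0,"tz":0,"yaw":0,"jaw":100},{"tx":0,"ty":0,"tz":0,"yaw":0,"jaw":100},{"tx":0,"ty":0,"tz":0,"yaw":0,"jaw":100},{"tx":0,"ty":0,"tz":0,"yaw":0,"jaw":100},{"tx":0,"ty":0,"tz":0,"yaw":0,"jaw":100},{"tx":0,"ty":0,"tz":0,"yaw":0,"jaw":100},{"tx":0,"ty":0,"tz":0,"yaw":0,"jaw":100},{"tx":0,"ty":0,"tz":0,"yaw":0,"jaw":100},{"tx":0,"ty":0,"tz":0,"yaw":0,"jaw":100},{"tx":0,"ty":0,"tz":0,"yaw":0,"jaw":100},{"tx":0,"ty":0,"tz":0,"yaw":0,"jaw":100},{"tx":0,"ty":0,"tz":0,"yaw":0,"jaw":100},{"tx":0,"ty":0,"tz":0,"yaw":0,"jaw":100},{"tx":0,"ty":0,"tz":0,"yaw":0,"jaw":100},{"tx":0,"ty":0,"tz":0,"yaw":0,"jaw":100}]'

```text
t: 11.62
tool_pos: [0.4354, -0.089, 0.0729]
tcp_rot: [0.432, -0.473, 0.559, -0.527]
ft_force: [-1.1, -0.8, -0.7]
gripper_width: 0.0944
```

```bash
python3 go.py .4335 -.091 .033
```

```text
t 11.62 pos [ 0.4354 -0.089   0.0729] y [-0.073 -0.002 -0.997] tx ty tz [ 1.7 40.   1.4] yaw 0.3 jaw ang -10.3 w 0.0944 F [-1.1 -0.8 -0.7] j6 -0.13
```

Call:
arm_command --commands '[{"tx":2,"ty":36,"tz":2,"yaw":0,"jaw":100},{"tx":0,"ty":0,"tz":0,"yaw":0,"jaw":100},{"tx":0,"ty":0,"tz":0,"yaw":0,"jaw":100}]'

```text
t: 11.87
tool_pos: [0.435, -0.0916, 0.0374]
tcp_rot: [0.433, -0.473, 0.558, -0.527]
ft_force: [1.4, 0.3, -0.1]
gripper_width: 0.0937
```

```bash
python3 go.py .4335 -.091 .033
```

```text
t 11.87 pos [ 0.435  -0.0916  0.0374] y [-0.071 -0.003 -0.997] tx ty tz [-0.4  4.5 -1.3] yaw 0.3 jaw ang -10.3 w 0.0937 F [ 1.4  0.3 -0.1] j6 -0.13
```

Positioned. Now close and lift slowly.

Call:
arm_command --commands '[{"tx":0,"ty":2,"tz":0,"yaw":0,"jaw":30},{"tx":0,"ty":0,"tz":0,"yaw":0,"jaw":30},{"tx":0,"ty":0,"tz":0,"yaw":0,"jaw":30},{"tx":0,"ty":0,"tz":0,"yaw":0,"jaw":30},{"tx":0,"ty":0,"tz":0,"yaw":0,"jaw":30},{"tx":0,"ty":0,"tz":0,"yaw":0,"jaw":30},{"tx":0,"ty":0,"tz":0,"yaw":0,"jaw":30},{"tx":0,"ty":0,"tz":0,"yaw":0,"jaw":30},{"tx":0,"ty":0,"tz":0,"yaw":0,"jaw":30},{"tx":0,"ty":0,"tz":0,"yaw":0,"jaw":30},{"tx":0,"ty":0,"tz":0,"yaw":0,"jaw":30}]' --grip_force 30

```text
t: 12.78
tool_pos: [0.4371, -0.0924, 0.0418]
tcp_rot: [0.434, -0.472, 0.556, -0.529]
ft_force: [-1.0, -0.8, 1.4]
gripper_width: 0.0443
```

```bash
python3 go.py .6238 -.059 .14
```

```text
t 12.78 pos [ 0.4371 -0.0924  0.0418] y [-0.066 -0.005 -0.998] tx ty tz [ -64.5 -110.6  171. ] yaw 0.3 jaw ang -10.3 w 0.0443 F [-1.  -0.8  1.4] j6 -0.13
```

Call:
arm_command --commands '[{"tx":0,"ty":-15,"tz":0,"yaw":0,"jaw":30},{"tx":0,"ty":-25,"tz":0,"yaw":0,"jaw":30},{"tx":0,"ty":-30,"tz":0,"yaw":0,"jaw":30},{"tx":0,"ty":-30,"tz":0,"yaw":0,"jaw":30},{"tx":-10,"ty":-5,"tz":25,"yaw":0,"jaw":30},{"tx":-10,"ty":-5,"tz":25,"yaw":0,"jaw":30},{"tx":-10,"ty":-5,"tz":25,"yaw":0,"jaw":30},{"tx":-10,"ty":-5,"tz":25,"yaw":0,"jaw":30},{"tx":-10,"ty":-5,"tz":25,"yaw":0,"jaw":30},{"tx":-10,"ty":-5,"tz":25,"yaw":0,"jaw":30},{"tx":0,"ty":0,"tz":0,"yaw":0,"jaw":30},{"tx":0,"ty":0,"tz":0,"yaw":0,"jaw":30}]'

```text
t: 13.78
tool_pos: [0.6103, -0.0561, 0.1525]
tcp_rot: [0.433, -0.472, 0.559, -0.526]
ft_force: [-0.4, 0.3, -3.3]
gripper_width: 0.0442
```

```bash
python3 go.py .6238 -.059 .053
```

```text
t 13.78 pos [ 0.6103 -0.0561  0.1525] y [-0.073  0.001 -0.997] tx ty tz [-0.8 98.2 20.9] yaw 0.2 jaw ang -10.4 w 0.0442 F [-0.4  0.3 -3.3] j6 0.0
```

Call:
arm_command --commands '[{"tx":-1,"ty":20,"tz":15,"yaw":0,"jaw":30},{"tx":0,"ty":25,"tz":5,"yaw":0,"jaw":30},{"tx":0,"ty":25,"tz":0,"yaw":0,"jaw":30},{"tx":0,"ty":10,"tz":0,"yaw":0,"jaw":30},{"tx":0,"ty":0,"tz":0,"yaw":0,"jaw":30},{"tx":0,"ty":0,"tz":0,"yaw":0,"jaw":30}]'

```text
t: 14.28
tool_pos: [0.6222, -0.0591, 0.066]
tcp_rot: [0.432, -0.472, 0.56, -0.525]
ft_force: [0.8, -0.8, -2.2]
gripper_width: 0.0448
```

```bash
python3 go.py .6255 -.059 .053
```

```text
t 14.28 pos [ 0.6222 -0.0591  0.066 ] y [-0.075  0.002 -0.997] tx ty tz [-0.8 12.7  4.2] yaw 0.2 jaw ang -10.4 w 0.0448 F [ 0.8 -0.8 -2.2] j6 0.0
```

Call:
arm_command --commands '[{"tx":0,"ty":6,"tz":4,"yaw":0,"jaw":30},{"tx":0,"ty":4,"tz":0,"yaw":0,"jaw":30},{"tx":0,"ty":0,"tz":0,"yaw":0,"jaw":30}]'

```text
t: 14.53
tool_pos: [0.6267, -0.0604, 0.0585]
tcp_rot: [0.434, -0.471, 0.559, -0.527]
ft_force: [0.3, 0.4, -2.5]
gripper_width: 0.0444
```

```bash
python3 go.py .6255 -.059 .053;python3 - <<'E'
from cell import r
import cv2
f=r.grab_frame("wrist"); cv2.imwrite("pics/w5.png",f["pixels"][:,:,::-1])
E
```

```text
t 14.53 pos [ 0.6267 -0.0604  0.0585] y [-0.07   0.001 -0.998] tx ty tz [-1.2  5.6 -1. ] yaw 0.2 jaw ang -10.4 w 0.0444 F [ 0.3  0.4 -2.5] j6 0.0
```

View pics/w5.png

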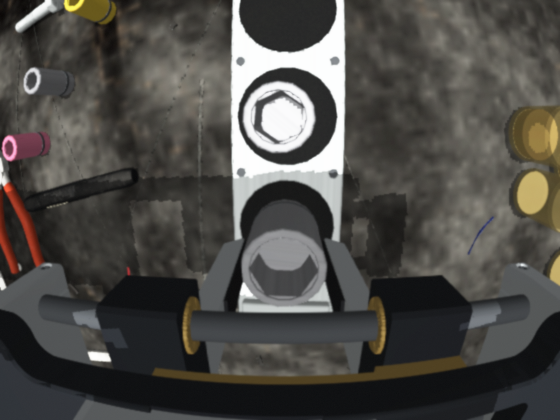

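The wrist view shows socket_4 held over the last pad at (285,265), with socket_3 standing on pad c at (277,118). I'll lower the last few millimetres and release.

Call:
arm_command --commands '[{"tx":-1,"ty":4,"tz":0,"yaw":0,"jaw":30},{"tx":0,"ty":2,"tz":0,"yaw":0,"jaw":30},{"tx":0,"ty":1,"tz":0,"yaw":0,"jaw":30},{"tx":0,"ty":0,"tz":0,"yaw":0,"jaw":30}]'

```text
t: 14.92
tool_pos: [0.6286, -0.0596, 0.0545]
tcp_rot: [0.435, -0.47, 0.557, -0.529]
ft_force: [-0.3, -0.0, -3.0]
gripper_width: 0.0441
```

```bash
python3 go.py .6255 -.059 .053
```

```text
t 14.92 pos [ 0.6286 -0.0596  0.0545] y [-0.063 -0.    -0.998] tx ty tz [-0.1  1.7 -3. ] yaw 0.2 jaw ang -10.4 w 0.0441 F [-0.3 -0.  -3. ] j6 0.0
```

Call:
arm_command --commands '[{"tx":0,"ty":2,"tz":-3,"yaw":0,"jaw":30},{"tx":0,"ty":1,"tz":0,"yaw":0,"jaw":30},{"tx":0,"ty":0,"tz":0,"yaw":0,"jaw":52},{"tx":0,"ty":0,"tz":0,"yaw":0,"jaw":56},{"tx":0,"ty":0,"tz":0,"yaw":0,"jaw":95},{"tx":0,"ty":0,"tz":0,"yaw":0,"jaw":95},{"tx":0,"ty":0,"tz":0,"yaw":0,"jaw":95},{"tx":0,"ty":0,"tz":0,"yaw":0,"jaw":95},{"tx":0,"ty":0,"tz":0,"yaw":0,"jaw":95},{"tx":0,"ty":0,"tz":0,"yaw":0,"jaw":95}]'

```text
t: 15.75
tool_pos: [0.6275, -0.0594, 0.0558]
tcp_rot: [0.437, -0.468, 0.555, -0.531]
ft_force: [0.1, -1.1, -0.3]
gripper_width: 0.0879
```

```bash
python3 go.py .6255 -.059 .053
```

```text
t 15.75 pos [ 0.6275 -0.0594  0.0558] y [-0.056 -0.001 -0.998] tx ty tz [-0.   2.9 -1.9] yaw 0.2 jaw ang -10.4 w 0.0879 F [ 0.1 -1.1 -0.3] j6 0.0
```

Call:
arm_command --commands '[{"tx":0,"ty":-25,"tz":0,"yaw":0,"jaw":95},{"tx":0,"ty":-30,"tz":0,"yaw":0,"jaw":95},{"tx":0,"ty":-30,"tz":0,"yaw":0,"jaw":95},{"tx":0,"ty":0,"tz":0,"yaw":0,"jaw":95}]'

```text
t: 16.08
tool_pos: [0.6302, -0.0589, 0.1397]
tcp_rot: [0.435, -0.47, 0.558, -0.528]
ft_force: [0.5, -1.0, 2.6]
gripper_width: 0.0892
```

```bash
python3 go.py .395 -.2475 .13
```

```text
t 16.08 pos [ 0.6302 -0.0589  0.1397] y [-0.065  0.    -0.998] tx ty tz [ 227.8   24.9 -196.1] yaw 0.2 jaw ang -10.4 w 0.0892 F [ 0.5 -1.   2.6] j6 0.0
```

Call:
arm_command --commands '[{"tx":19,"ty":1,"tz":-16,"yaw":0,"jaw":80},{"tx":19,"ty":1,"tz":-16,"yaw":0,"jaw":80},{"tx":19,"ty":1,"tz":-16,"yaw":0,"jaw":80},{"tx":19,"ty":1,"tz":-16,"yaw":0,"jaw":80},{"tx":19,"ty":1,"tz":-16,"yaw":0,"jaw":80},{"tx":19,"ty":1,"tz":-16,"yaw":0,"jaw":80},{"tx":19,"ty":1,"tz":-16,"yaw":0,"jaw":80},{"tx":19,"ty":1,"tz":-16,"yaw":0,"jaw":80},{"tx":19,"ty":1,"tz":-16,"yaw":0,"jaw":80},{"tx":19,"ty":1,"tz":-16,"yaw":0,"jaw":80},{"tx":19,"ty":1,"tz":-16,"yaw":0,"jaw":80},{"tx":10,"ty":0,"tz":-10,"yaw":0,"jaw":80},{"tx":0,"ty":0,"tz":0,"yaw":0,"jaw":80},{"tx":0,"ty":0,"tz":0,"yaw":0,"jaw":80}]'

```text
t: 17.25
tool_pos: [0.3984, -0.247, 0.1373]
tcp_rot: [0.437, -0.47, 0.556, -0.529]
ft_force: [1.5, 1.2, 0.5]
gripper_width: 0.0752
```

```bash
python3 go.py .395 -.2475 .08
```

```text
t 17.25 pos [ 0.3984 -0.247   0.1373] y [-0.061 -0.    -0.998] tx ty tz [ 0.5 57.4  0.2] yaw 0.3 jaw ang -10.3 w 0.0752 F [1.5 1.2 0.5] j6 -0.47
```

Call:
arm_command --commands '[{"tx":0,"ty":20,"tz":0,"yaw":0,"jaw":80},{"tx":0,"ty":20,"tz":0,"yaw":0,"jaw":80},{"tx":0,"ty":10,"tz":0,"yaw":0,"jaw":80},{"tx":0,"ty":0,"tz":0,"yaw":0,"jaw":80}]'

```text
t: 17.58
tool_pos: [0.3989, -0.2458, 0.0865]
tcp_rot: [0.438, -0.469, 0.554, -0.53]
ft_force: [0.3, 0.3, -0.1]
gripper_width: 0.0748
```

```bash
python3 go.py .395 -.2475 .023;python3 - <<'E'
from cell import r
import cv2
f=r.grab_frame("wrist"); cv2.imwrite("pics/w6.png",f["pixels"][:,:,::-1])
E
```

```text
t 17.58 pos [ 0.3989 -0.2458  0.0865] y [-0.056 -0.002 -0.998] tx ty tz [ 1.7 63.6 -0. ] yaw 0.5 jaw ang -10.1 w 0.0748 F [ 0.3  0.3 -0.1] j6 -0.47
```

View pics/w6.png

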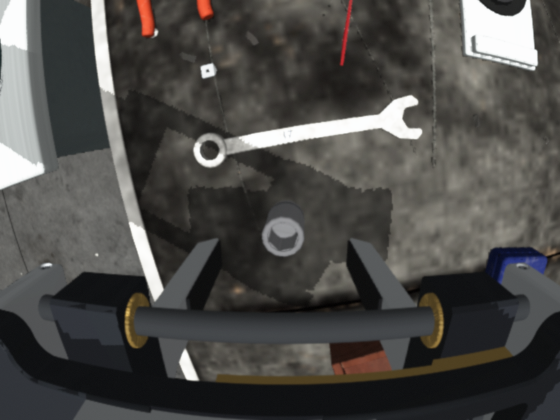

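The wrist view shows socket_2's rim at (283,237), centred between the fingers with nothing close by.

```bash
python3 - <<'E'
from h import *;from cell import r
f=r.grab_frame("wrist");print(wray(f,283,237,.052))
E
```

```text
[ 0.3956 -0.2484  0.052 ]
```

Call:
arm_command --commands '[{"tx":2,"ty":20,"tz":0,"yaw":0,"jaw":80},{"tx":0,"ty":20,"tz":0,"yaw":0,"jaw":80},{"tx":0,"ty":15,"tz":0,"yaw":0,"jaw":80},{"tx":0,"ty":0,"tz":0,"yaw":0,"jaw":80},{"tx":0,"ty":0,"tz":0,"yaw":0,"jaw":80}]'

```text
t: 18.1
tool_pos: [0.4031, -0.2511, 0.039]
tcp_rot: [0.441, -0.469, 0.548, -0.535]
ft_force: [-0.2, -0.4, 0.0]
gripper_width: 0.0755
```

```bash
python3 go.py .396 -.2475 .023
```

```text
t 18.1 pos [ 0.4031 -0.2511  0.039 ] y [-0.042 -0.012 -0.999] tx ty tz [-2.6 16.2 -6.9] yaw 0.6 jaw ang -10.0 w 0.0755 F [-0.2 -0.4  0. ] j6 -0.47
```

Call:
arm_command --commands '[{"tx":-2,"ty":12,"tz":-6,"yaw":0,"jaw":80},{"tx":-1,"ty":3,"tz":-1,"yaw":0,"jaw":80},{"tx":0,"ty":0,"tz":0,"yaw":0,"jaw":20},{"tx":0,"ty":0,"tz":0,"yaw":0,"jaw":10},{"tx":0,"ty":0,"tz":0,"yaw":0,"jaw":10},{"tx":0,"ty":0,"tz":0,"yaw":0,"jaw":10}]' --grip_force 20

```text
t: 18.6
tool_pos: [0.4018, -0.2501, 0.0322]
tcp_rot: [0.442, -0.468, 0.543, -0.539]
ft_force: [-0.0, -0.1, 0.2]
gripper_width: 0.0519
```

```bash
python3 go.py .396 -.2475 .023
```

```text
t 18.6 pos [ 0.4018 -0.2501  0.0322] y [-0.031 -0.02  -0.999] tx ty tz [-1.8  9.3 -5.9] yaw 0.7 jaw ang -9.9 w 0.0519 F [-0.  -0.1  0.2] j6 -0.47
```

Call:
arm_command --commands '[{"tx":-2,"ty":8,"tz":-6,"yaw":0,"jaw":50},{"tx":0,"ty":0,"tz":0,"yaw":0,"jaw":10},{"tx":0,"ty":0,"tz":0,"yaw":0,"jaw":10},{"tx":0,"ty":0,"tz":0,"yaw":0,"jaw":10},{"tx":0,"ty":0,"tz":0,"yaw":0,"jaw":10},{"tx":0,"ty":0,"tz":0,"yaw":0,"jaw":10},{"tx":0,"ty":0,"tz":0,"yaw":0,"jaw":10},{"tx":0,"ty":0,"tz":0,"yaw":0,"jaw":10}]'

```text
t: 19.27
tool_pos: [0.3961, -0.2477, 0.025]
tcp_rot: [0.442, -0.468, 0.542, -0.54]
ft_force: [-0.2, -0.9, 0.4]
gripper_width: 0.028
```

```bash
python3 go.py .6535 .0977 .15
```

```text
t 19.27 pos [ 0.3961 -0.2477  0.025 ] y [-0.029 -0.021 -0.999] tx ty tz [-381.1 -139.7  190.8] yaw 0.7 jaw ang -9.9 w 0.028 F [-0.2 -0.9  0.4] j6 -0.47
```

Call:
arm_command --commands '[{"tx":0,"ty":-15,"tz":0,"yaw":0,"jaw":10},{"tx":0,"ty":-25,"tz":0,"yaw":0,"jaw":10},{"tx":0,"ty":-25,"tz":0,"yaw":0,"jaw":10},{"tx":0,"ty":-25,"tz":0,"yaw":0,"jaw":10},{"tx":0,"ty":-25,"tz":0,"yaw":0,"jaw":10},{"tx":-24,"ty":-2,"tz":12,"yaw":0,"jaw":10},{"tx":-24,"ty":-2,"tz":12,"yaw":0,"jaw":10},{"tx":-24,"ty":-2,"tz":12,"yaw":0,"jaw":10},{"tx":-24,"ty":-2,"tz":12,"yaw":0,"jaw":10},{"tx":-24,"ty":-2,"tz":12,"yaw":0,"jaw":10},{"tx":-24,"ty":-2,"tz":12,"yaw":0,"jaw":10},{"tx":-24,"ty":-2,"tz":12,"yaw":0,"jaw":10}]'

```text
t: 20.27
tool_pos: [0.5122, -0.0908, 0.1484]
tcp_rot: [0.438, -0.466, 0.547, -0.54]
ft_force: [-0.2, -0.2, -0.5]
gripper_width: 0.0279
```

```bash
python3 go.py .6535 .0977 .15
```

```text
t 20.27 pos [ 0.5122 -0.0908  0.1484] y [-0.037 -0.017 -0.999] tx ty tz [-211.    -9.9  104.2] yaw 0.0 jaw ang -10.6 w 0.0279 F [-0.2 -0.2 -0.5] j6 -0.08
```

Call:
arm_command --commands '[{"tx":-23,"ty":-2,"tz":11,"yaw":0,"jaw":10},{"tx":-23,"ty":-2,"tz":11,"yaw":0,"jaw":10},{"tx":-23,"ty":-2,"tz":11,"yaw":0,"jaw":10},{"tx":-23,"ty":-2,"tz":11,"yaw":0,"jaw":10},{"tx":-23,"ty":-2,"tz":11,"yaw":0,"jaw":10},{"tx":-23,"ty":-2,"tz":11,"yaw":0,"jaw":10},{"tx":-23,"ty":-2,"tz":11,"yaw":0,"jaw":10},{"tx":-23,"ty":-2,"tz":11,"yaw":0,"jaw":10},{"tx":-12,"ty":0,"tz":6,"yaw":0,"jaw":10},{"tx":0,"ty":0,"tz":0,"yaw":0,"jaw":10},{"tx":0,"ty":0,"tz":0,"yaw":0,"jaw":10}]'

```text
t: 21.18
tool_pos: [0.6461, 0.101, 0.1477]
tcp_rot: [0.438, -0.47, 0.549, -0.535]
ft_force: [-0.2, 0.7, -2.0]
gripper_width: 0.0283
```

```bash
python3 go.py .6535 .0977 .075
```

```text
t 21.18 pos [0.6461 0.101  0.1477] y [-0.048 -0.015 -0.999] tx ty tz [ 0.2 72.3 11.1] yaw 0.5 jaw ang -10.1 w 0.0283 F [-0.2  0.7 -2. ] j6 0.25
```

Call:
arm_command --commands '[{"tx":0,"ty":20,"tz":10,"yaw":0,"jaw":10},{"tx":0,"ty":25,"tz":2,"yaw":0,"jaw":10},{"tx":0,"ty":25,"tz":0,"yaw":0,"jaw":10},{"tx":0,"ty":20,"tz":0,"yaw":0,"jaw":10},{"tx":0,"ty":0,"tz":0,"yaw":0,"jaw":10},{"tx":0,"ty":0,"tz":0,"yaw":0,"jaw":10}]'

```text
t: 21.68
tool_pos: [0.6518, 0.0915, 0.0554]
tcp_rot: [0.436, -0.47, 0.549, -0.537]
ft_force: [0.1, 0.5, -0.5]
gripper_width: 0.028
```

```bash
python3 go.py .6545 .0977 .036
```

```text
t 21.68 pos [0.6518 0.0915 0.0554] y [-0.048 -0.017 -0.999] tx ty tz [-7.1 19.1  2.4] yaw 0.2 jaw ang -10.4 w 0.028 F [ 0.1  0.5 -0.5] j6 0.24
```

Call:
arm_command --commands '[{"tx":-7,"ty":8,"tz":2,"yaw":0,"jaw":10},{"tx":0,"ty":6,"tz":0,"yaw":0,"jaw":10},{"tx":0,"ty":0,"tz":0,"yaw":0,"jaw":10},{"tx":0,"ty":0,"tz":0,"yaw":0,"jaw":10}]'

```text
t: 22.02
tool_pos: [0.6561, 0.0968, 0.0442]
tcp_rot: [0.437, -0.468, 0.548, -0.538]
ft_force: [-0.6, -0.4, -1.1]
gripper_width: 0.0281
```

```bash
python3 go.py .6545 .0977 .036
```

```text
t 22.02 pos [0.6561 0.0968 0.0442] y [-0.042 -0.017 -0.999] tx ty tz [-0.8  8.3 -1.4] yaw 0.1 jaw ang -10.5 w 0.0281 F [-0.6 -0.4 -1.1] j6 0.25
```

Call:
arm_command --commands '[{"tx":-1,"ty":4,"tz":-2,"yaw":0,"jaw":10},{"tx":0,"ty":4,"tz":0,"yaw":0,"jaw":10},{"tx":0,"ty":2,"tz":0,"yaw":0,"jaw":10},{"tx":0,"ty":0,"tz":0,"yaw":0,"jaw":10}]'

```text
t: 22.35
tool_pos: [0.6555, 0.0985, 0.0365]
tcp_rot: [0.439, -0.466, 0.547, -0.539]
ft_force: [0.3, -0.0, -1.6]
gripper_width: 0.0282
```

```bash
python3 go.py .6545 .0977 .036
```

```text
t 22.35 pos [0.6555 0.0985 0.0365] y [-0.037 -0.017 -0.999] tx ty tz [ 1.   0.6 -0.8] yaw 0.2 jaw ang -10.4 w 0.0282 F [ 0.3 -0.  -1.6] j6 0.25
```

Release and lift.

Call:
arm_command --commands '[{"tx":0,"ty":1,"tz":0,"yaw":0,"jaw":10},{"tx":0,"ty":0,"tz":0,"yaw":0,"jaw":34},{"tx":0,"ty":0,"tz":0,"yaw":0,"jaw":38},{"tx":0,"ty":0,"tz":0,"yaw":0,"jaw":70},{"tx":0,"ty":0,"tz":0,"yaw":0,"jaw":70},{"tx":0,"ty":0,"tz":0,"yaw":0,"jaw":70},{"tx":0,"ty":0,"tz":0,"yaw":0,"jaw":70},{"tx":0,"ty":0,"tz":0,"yaw":0,"jaw":70},{"tx":0,"ty":-20,"tz":0,"yaw":0,"jaw":70},{"tx":0,"ty":-25,"tz":0,"yaw":0,"jaw":70},{"tx":0,"ty":-30,"tz":0,"yaw":0,"jaw":70},{"tx":0,"ty":-25,"tz":0,"yaw":0,"jaw":60},{"tx":0,"ty":0,"tz":0,"yaw":0,"jaw":60}]'

```text
t: 23.43
tool_pos: [0.6579, 0.1001, 0.1371]
tcp_rot: [0.437, -0.468, 0.548, -0.538]
ft_force: [0.1, -0.5, 1.0]
gripper_width: 0.0576
```

```bash
python3 go.py .454 .097 .12
```

```text
t 23.43 pos [0.6579 0.1001 0.1371] y [-0.042 -0.017 -0.999] tx ty tz [  39.4   25.8 -199.2] yaw 0.1 jaw ang -10.5 w 0.0576 F [ 0.1 -0.5  1. ] j6 0.25
```

Call:
arm_command --commands '[{"tx":4,"ty":1,"tz":-22,"yaw":0,"jaw":60},{"tx":4,"ty":1,"tz":-22,"yaw":0,"jaw":60},{"tx":4,"ty":1,"tz":-22,"yaw":0,"jaw":60},{"tx":4,"ty":1,"tz":-22,"yaw":0,"jaw":60},{"tx":4,"ty":1,"tz":-22,"yaw":0,"jaw":60},{"tx":4,"ty":1,"tz":-22,"yaw":0,"jaw":60},{"tx":4,"ty":1,"tz":-22,"yaw":0,"jaw":60},{"tx":4,"ty":1,"tz":-22,"yaw":0,"jaw":60},{"tx":4,"ty":1,"tz":-18,"yaw":0,"jaw":60},{"tx":0,"ty":0,"tz":0,"yaw":0,"jaw":60},{"tx":0,"ty":0,"tz":0,"yaw":0,"jaw":60}]'

```text
t: 24.35
tool_pos: [0.4481, 0.0987, 0.1231]
tcp_rot: [0.434, -0.47, 0.55, -0.537]
ft_force: [-1.4, -0.8, -0.1]
gripper_width: 0.0563
```

```bash
python3 go.py .454 .097 .08
```

```text
t 24.35 pos [0.4481 0.0987 0.1231] y [-0.051 -0.019 -0.999] tx ty tz [-0.6 42.8  8.2] yaw 0.1 jaw ang -10.5 w 0.0563 F [-1.4 -0.8 -0.1] j6 0.29
```

Call:
arm_command --commands '[{"tx":0,"ty":20,"tz":8,"yaw":0,"jaw":60},{"tx":0,"ty":20,"tz":0,"yaw":0,"jaw":60},{"tx":0,"ty":0,"tz":0,"yaw":0,"jaw":60},{"tx":0,"ty":0,"tz":0,"yaw":0,"jaw":60}]'

```text
t: 24.68
tool_pos: [0.4572, 0.0965, 0.0811]
tcp_rot: [0.435, -0.469, 0.549, -0.538]
ft_force: [0.1, 0.0, 0.9]
gripper_width: 0.0565
```

```bash
python3 go.py .454 .097 .02;python3 - <<'E'
from cell import r
import cv2
f=r.grab_frame("wrist"); cv2.imwrite("pics/w7.png",f["pixels"][:,:,::-1])
E
```

```text
t 24.68 pos [0.4572 0.0965 0.0811] y [-0.048 -0.018 -0.999] tx ty tz [-1.6 61.2 -0.5] yaw 0.1 jaw ang -10.5 w 0.0565 F [0.1 0.  0.9] j6 0.28
```

View pics/w7.png

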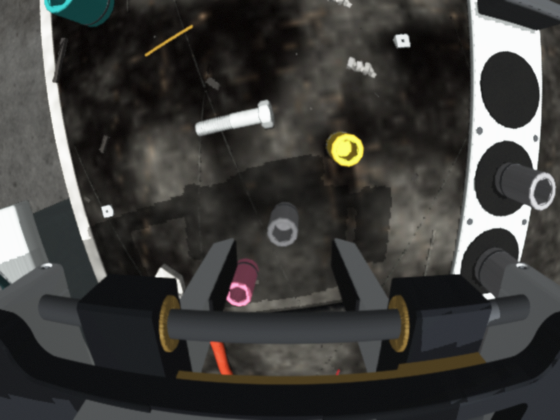

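The wrist view shows socket_1's rim at (283,231) between the fingers. Pink (240,288) and yellow (346,150) are clear of the finger paths, and socket_2 stands on pad b.

```bash
python3 - <<'E'
from h import *;from cell import r
f=r.grab_frame("wrist");print(wray(f,283,231,.046))
E
python3 go.py .455 .0973 .02
```

```text
[0.4542 0.0979 0.046 ]
t 24.78 pos [0.457  0.0965 0.0816] y [-0.048 -0.018 -0.999] tx ty tz [-2.1 61.6  0.5] yaw 0.1 jaw ang -10.5 w 0.0562 F [ 0.8  0.5 -0.9] j6 0.28
```

Call:
arm_command --commands '[{"tx":-2,"ty":20,"tz":0,"yaw":0,"jaw":60},{"tx":0,"ty":20,"tz":0,"yaw":0,"jaw":60},{"tx":0,"ty":10,"tz":0,"yaw":0,"jaw":60},{"tx":0,"ty":0,"tz":0,"yaw":0,"jaw":60},{"tx":0,"ty":0,"tz":0,"yaw":0,"jaw":60}]'

```text
t: 25.2
tool_pos: [0.4613, 0.0982, 0.036]
tcp_rot: [0.438, -0.466, 0.547, -0.54]
ft_force: [0.0, -0.1, -0.0]
gripper_width: 0.056
```

```bash
python3 go.py .455 .097 .02
```

```text
t 25.2 pos [0.4613 0.0982 0.036 ] y [-0.036 -0.017 -0.999] tx ty tz [ 1.9 16.2 -5.5] yaw 0.1 jaw ang -10.5 w 0.056 F [ 0.  -0.1 -0. ] j6 0.29
```

Call:
arm_command --commands '[{"tx":1,"ty":12,"tz":-6,"yaw":0,"jaw":60},{"tx":0,"ty":5,"tz":-2,"yaw":0,"jaw":60},{"tx":0,"ty":0,"tz":0,"yaw":0,"jaw":60},{"tx":0,"ty":0,"tz":0,"yaw":0,"jaw":60}]'

```text
t: 25.53
tool_pos: [0.4564, 0.0987, 0.0236]
tcp_rot: [0.441, -0.463, 0.545, -0.542]
ft_force: [-0.1, -0.3, -0.7]
gripper_width: 0.0562
```

```bash
python3 go.py .455 .097 .02
```

```text
t 25.53 pos [0.4564 0.0987 0.0236] y [-0.028 -0.016 -0.999] tx ty tz [ 1.9  3.6 -0.9] yaw 0.1 jaw ang -10.5 w 0.0562 F [-0.1 -0.3 -0.7] j6 0.29
```

Call:
arm_command --commands '[{"tx":1,"ty":4,"tz":0,"yaw":0,"jaw":5},{"tx":0,"ty":0,"tz":0,"yaw":0,"jaw":5},{"tx":0,"ty":0,"tz":0,"yaw":0,"jaw":5},{"tx":0,"ty":0,"tz":0,"yaw":0,"jaw":5},{"tx":0,"ty":0,"tz":0,"yaw":0,"jaw":5},{"tx":0,"ty":0,"tz":0,"yaw":0,"jaw":5},{"tx":0,"ty":0,"tz":0,"yaw":0,"jaw":5},{"tx":0,"ty":0,"tz":0,"yaw":0,"jaw":5}]' --grip_force 15

```text
t: 26.2
tool_pos: [0.4585, 0.0978, 0.0225]
tcp_rot: [0.442, -0.462, 0.545, -0.543]
ft_force: [-0.4, -1.0, -0.6]
gripper_width: 0.0211
```

```bash
python3 go.py .668 .1765 .15
```

```text
t 26.2 pos [0.4585 0.0978 0.0225] y [-0.023 -0.016 -1.   ] tx ty tz [-113.1 -133.5  189. ] yaw 0.1 jaw ang -10.5 w 0.0211 F [-0.4 -1.  -0.6] j6 0.29
```

Call:
arm_command --commands '[{"tx":0,"ty":0,"tz":0,"yaw":0,"jaw":5},{"tx":0,"ty":-15,"tz":0,"yaw":0,"jaw":5},{"tx":0,"ty":-25,"tz":0,"yaw":0,"jaw":5},{"tx":0,"ty":-25,"tz":0,"yaw":0,"jaw":5},{"tx":0,"ty":-25,"tz":0,"yaw":0,"jaw":5},{"tx":0,"ty":-20,"tz":0,"yaw":0,"jaw":5},{"tx":-12,"ty":-3,"tz":20,"yaw":0,"jaw":5},{"tx":-12,"ty":-3,"tz":20,"yaw":0,"jaw":5},{"tx":-12,"ty":-3,"tz":20,"yaw":0,"jaw":5},{"tx":-12,"ty":-3,"tz":20,"yaw":0,"jaw":5},{"tx":-12,"ty":-3,"tz":20,"yaw":0,"jaw":5},{"tx":-12,"ty":-3,"tz":20,"yaw":0,"jaw":5},{"tx":-12,"ty":-3,"tz":20,"yaw":0,"jaw":5},{"tx":-12,"ty":-3,"tz":20,"yaw":0,"jaw":5},{"tx":-8,"ty":0,"tz":14,"yaw":0,"jaw":5},{"tx":0,"ty":0,"tz":0,"yaw":0,"jaw":5},{"tx":0,"ty":0,"tz":0,"yaw":0,"jaw":5}]'

```text
t: 27.62
tool_pos: [0.6579, 0.1735, 0.148]
tcp_rot: [0.44, -0.464, 0.546, -0.541]
ft_force: [0.3, -0.4, -0.6]
gripper_width: 0.0214
```

```bash
python3 go.py .669 .1765 .033
```

```text
t 27.62 pos [0.6579 0.1735 0.148 ] y [-0.03  -0.017 -0.999] tx ty tz [ -7.5 114.6  13.4] yaw 0.0 jaw ang -10.6 w 0.0214 F [ 0.3 -0.4 -0.6] j6 0.36
```

Call:
arm_command --commands '[{"tx":-7,"ty":15,"tz":10,"yaw":0,"jaw":5},{"tx":0,"ty":25,"tz":2,"yaw":0,"jaw":5},{"tx":0,"ty":25,"tz":0,"yaw":0,"jaw":5},{"tx":0,"ty":20,"tz":0,"yaw":0,"jaw":5},{"tx":0,"ty":10,"tz":0,"yaw":0,"jaw":5},{"tx":0,"ty":0,"tz":0,"yaw":0,"jaw":5},{"tx":0,"ty":0,"tz":0,"yaw":0,"jaw":5}]'

```text
t: 28.2
tool_pos: [0.6639, 0.1749, 0.0507]
tcp_rot: [0.439, -0.464, 0.546, -0.541]
ft_force: [0.2, -0.8, -0.9]
gripper_width: 0.0211
```

```bash
python3 go.py .669 .1765 .033
```

```text
t 28.2 pos [0.6639 0.1749 0.0507] y [-0.031 -0.017 -0.999] tx ty tz [-3.  17.5  5.2] yaw 0.0 jaw ang -10.6 w 0.0211 F [ 0.2 -0.8 -0.9] j6 0.37
```

Call:
arm_command --commands '[{"tx":-3,"ty":6,"tz":5,"yaw":0,"jaw":5},{"tx":0,"ty":5,"tz":0,"yaw":0,"jaw":5},{"tx":0,"ty":0,"tz":0,"yaw":0,"jaw":5},{"tx":0,"ty":0,"tz":0,"yaw":0,"jaw":5}]'

```text
t: 28.53
tool_pos: [0.6715, 0.1771, 0.0437]
tcp_rot: [0.442, -0.462, 0.545, -0.543]
ft_force: [-0.4, 0.4, -1.0]
gripper_width: 0.0206
```

```bash
python3 go.py .669 .1765 .033
```

```text
t 28.53 pos [0.6715 0.1771 0.0437] y [-0.024 -0.016 -1.   ] tx ty tz [ 0.8 10.7 -2.1] yaw 0.0 jaw ang -10.6 w 0.0206 F [-0.4  0.4 -1. ] j6 0.37
```

Call:
arm_command --commands '[{"tx":0,"ty":5,"tz":-3,"yaw":0,"jaw":5},{"tx":0,"ty":4,"tz":0,"yaw":0,"jaw":5},{"tx":0,"ty":3,"tz":0,"yaw":0,"jaw":5},{"tx":0,"ty":0,"tz":0,"yaw":0,"jaw":5}]'

```text
t: 28.87
tool_pos: [0.6698, 0.178, 0.0337]
tcp_rot: [0.443, -0.46, 0.544, -0.544]
ft_force: [0.7, 0.3, 0.6]
gripper_width: 0.0212
```

```bash
python3 go.py .669 .1765 .033
```

```text
t 28.87 pos [0.6698 0.178  0.0337] y [-0.019 -0.015 -1.   ] tx ty tz [ 1.6  0.7 -0.5] yaw 0.0 jaw ang -10.6 w 0.0212 F [0.7 0.3 0.6] j6 0.37
```

Release and rise straight up.

Call:
arm_command --commands '[{"tx":0,"ty":1,"tz":0,"yaw":0,"jaw":5},{"tx":0,"ty":0,"tz":0,"yaw":0,"jaw":26},{"tx":0,"ty":0,"tz":0,"yaw":0,"jaw":30},{"tx":0,"ty":0,"tz":0,"yaw":0,"jaw":60},{"tx":0,"ty":0,"tz":0,"yaw":0,"jaw":60},{"tx":0,"ty":0,"tz":0,"yaw":0,"jaw":60},{"tx":0,"ty":0,"tz":0,"yaw":0,"jaw":60},{"tx":0,"ty":0,"tz":0,"yaw":0,"jaw":60},{"tx":0,"ty":-20,"tz":0,"yaw":0,"jaw":60},{"tx":0,"ty":-25,"tz":0,"yaw":0,"jaw":60},{"tx":0,"ty":-30,"tz":0,"yaw":0,"jaw":60},{"tx":0,"ty":-30,"tz":0,"yaw":0,"jaw":60},{"tx":0,"ty":0,"tz":-30,"yaw":0,"jaw":60},{"tx":0,"ty":0,"tz":-40,"yaw":0,"jaw":60},{"tx":0,"ty":0,"tz":-40,"yaw":0,"jaw":60},{"tx":0,"ty":0,"tz":-40,"yaw":0,"jaw":60},{"tx":0,"ty":0,"tz":-40,"yaw":0,"jaw":60},{"tx":0,"ty":0,"tz":-30,"yaw":0,"jaw":60},{"tx":0,"ty":0,"tz":0,"yaw":0,"jaw":60},{"tx":0,"ty":0,"tz":0,"yaw":0,"jaw":60}]'

```text
t: 30.53
tool_pos: [0.4483, 0.2204, 0.1443]
tcp_rot: [0.443, -0.459, 0.545, -0.544]
ft_force: [-0.6, -0.6, 0.7]
gripper_width: 0.0563
```

```bash
python3 go.py .4 .1 .2; python3 - <<'E'
from h import *;from cell import r
P=[(.6682,.1765),(.6534,.0978),(.6385,.0191),(.6238,-.0592)];H=[.057,.063,.069,.077]
for n in("top","scene"):
    f=r.grab_frame(n);p=cloud(f).reshape(-1,3)
    cv2.imwrite(f"pics/{n}9.png",cv2.resize(f["pixels"][100:260,170:410,::-1],None,fx=2.5,fy=2.5))
    for w,h in zip(P,H):
        q=p[np.hypot(*(p[:,:2]-w).T)<.036];q=q[q[:,2]>.03]
        zt=np.percentile(q[:,2],95);t=q[q[:,2]>zt-.006];c,rad=cv2.minEnclosingCircle(t[:,:2].astype(np.float32))
        b=q[(q[:,2]<zt-.015)] 
        print(n,"ztop",zt.round(4),"exp",h,"off mm",((np.array(c)-w)*1000).round(1),"r",round(rad,4))
E
```

```text
t 30.53 pos [0.4483 0.2204 0.1443] y [-0.017 -0.014 -1.   ] tx ty tz [128.2 -53.2 -25.8] yaw -0.2 jaw ang -10.8 w 0.0563 F [-0.6 -0.6  0.7] j6 0.54
top ztop 0.0582 exp 0.057 off mm [-1.1  0.1] r 0.011
top ztop 0.0649 exp 0.063 off mm [0.5 0.8] r 0.0152
top ztop 0.0705 exp 0.069 off mm [-1.  -2.3] r 0.0189
top ztop 0.0783 exp 0.077 off mm [-1.3  0.8] r 0.023
scene ztop 0.0584 exp 0.057 off mm [-0.8  3.1] r 0.0136
scene ztop 0.0639 exp 0.063 off mm [-0.5  0.3] r 0.0158
scene ztop 0.0695 exp 0.069 off mm [-0.6 -2.4] r 0.0216
scene ztop 0.0773 exp 0.077 off mm [-2.6  2.5] r 0.025
```

View pics/scene9.png

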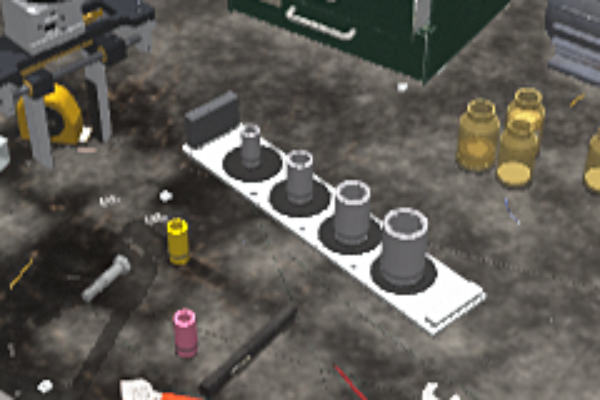

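View pics/top9.png

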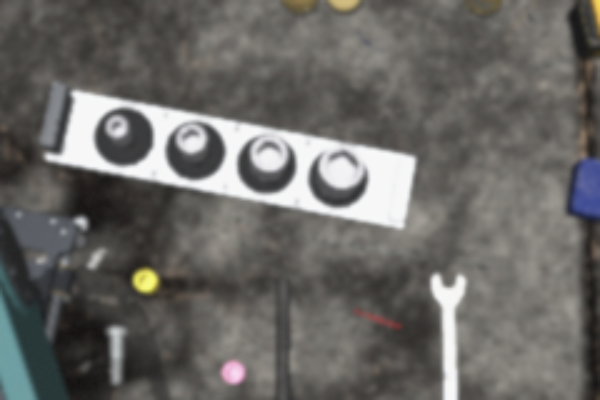

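Both views show all four sockets upright on their pads in the right order, from the plate end at (215,115) to the low end at (430,325) in the scene crop. They sit within about 4 mm of the pad centres, and the arm is clear.

```bash
python3 -c "
from cell import r
print(r.sign_off())"
```

```text
the job is handed in; nothing more can be done
None
```

The job is handed in. All four sockets are back on the rail in order: socket_1 on pad_a next to the tall end plate, then socket_2 on pad_b, socket_3 on pad_c and socket_4 on pad_d. It took about 31 s of the 104 s allowed.

**Last checks:** The top and scene views both show the sockets upright and released. Their tops stand within 2 mm of the expected heights. Their offsets from the pad centres are at most about 2.5 mm in the top view and 3.6 mm in the scene view, against the 12 mm allowed. The two views differ by up to about 3 mm along the rail. I did not touch the pink, yellow or turquoise look-alikes. The arm ended clear of everything, and the wrist force readings I saw were never above about 4 N.

**Problems along the way:**
- On fast moves the tool drifted in height and tilted up to about 0.08 rad. I slowed the moves and corrected the position before each grasp and release.
- The gripper read about 1 to 2 mm under each socket's diameter, which I put down to soft finger pads. All four grasps held.

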